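Hang the mask template on the rail with the S-hook

ROBOT

A 7-joint arm with a two-finger parallel gripper is mounted at the origin on the work surface. World frame = base frame: x ahead of the robot, y to its left, z up, the work surface at z = 0. Lengths are in mm, angles in rad, forces in N, time in s.
With the tool pointing down it reaches from about 400 to 875 mm from the base axis. Payload 4.4 kg.
Tool frame: the origin (TCP) lies midway between the tips of the shut fingers; the grasp point (between the pads) lies 19 mm behind it (ctrl.pinch_z is the distance from the TCP to the grasp point, in mm); z points along the fingers, y is the line along which they close (so a half turn about z gives the same grasp; the last joint's range is limited). The gripper opens to 85 mm and grips with 20 to 120 N. Pads are 22 mm wide; open, the fingers measure 114 mm over their backs; the gripper's body (76 mm by 85 mm) begins 54 mm behind the grasp point. The pads swing forward as they close: fully open they stand 13 mm farther back than shut.
Start: joints at [-1.344, 0.628, 0.038, 1.517, -0.027, 0.996, -0.02], TCP at [187.588, 622.357, 231.313] pointing down, gripper open.
Joint ranges: [-3.06, 3.06], [-0.37, 2.12], [-1.25, 1.32], [0.18, 2.47], [-1.1, 4.24], [0.23, 1.98], [-2.94, 2.94]. Speed limits (rad/s): [2.57, 2.57, 3.14, 3.14, 3.14, 3.14, 3.14].

INTERFACE

Orientations are given as [roll, pitch, yaw] about the fixed x, y, z axes, in that order (R = Rz(yaw) Ry(pitch) Rx(roll)).
In Python, from cell import read_state, cams, order, ctrl gives the robot as it stands.
- The arm moves only by the tool move_arm, never from a script. Its argument "targets" is text: rows parted by semicolons, each of 7 numbers parted by spaces: the gripper's target within -1 to 1 (fully open at 1, half-way at 0, shut at -1), then the shift along the tool's x, y, z in cm, then the turn, a rotation vector about the tool's x, y, z in degrees. A call has 1 to 5 rows; each row shifts and turns the commanded pose from where the row before left it, along the tool's axes as they then stand; what a row does not reach is not made up. A row lasts 1/12 s, in which the tool goes at most 41.7 mm and 7.16 degrees, less where a joint would pass 70% of its speed; a pose out of reach is approached as far as the arm can. A call with a gripper value outside its range is refused whole. The fingers move at their own pace and stop on an object; the grip force is fixed at half the most. Time passes only in rows, so rows that do not move let the fingers close. It gives the time, the measured TCP pose, the force, the opening and the grip force at its end, in the units of the state.
- read_state(): the state, without advancing time (a new reading comes with each control period).
- cams.get_image(name): name is "side" or "top" or "wrist"; returns a dict with "color" (400x640x3 uint8, red, green, blue), "fovy" (degrees; the focal length in pixels is half the picture's height over the tangent of half this angle, whatever the lens; pixels are square), "cx", "cy" (the principal point, pixels), "rvec" (rotation vector, rad) and "tvec" (3), from world to camera coordinates, as OpenCV has them. Camera axes: x right, y down, z forward; pixel columns grow to the right and rows downward; lengths in mm; the calibration is good to about 2 mm. A picture is of the moment at which its call begins. There is no depth.
- order.finish_job(): hands the job in; it is judged then, once.
The state is a dict: "clock": time; "qpos": joint angles; "qd": joint speeds; "tau": joint torques, N m; "eef_pos": TCP position; "tool_rot": TCP orientation; "force": force on the tool from outside, world axes, zero at the start; "torque": the same for the moment, N m; "width": finger opening in mm; "gripper_force": force on a finger pad.
Only numpy, scipy, OpenCV 4.12 (cv2) and the standard library are available. Lean on these libraries where they do the work, as an engineer would, in place of code of your own. Each camera call takes 0.05 s, during which the arm holds its last target. There are 200 camera calls.

TASK

Take the S-hook out of its block by the wooden grip, pass its open lower end through the small round hole in the hanging tab of the tall mask template that stands in the rack, lift the template out with it, and hang the upper end of the hook over the rail so that the template hangs free below and almost still. Feel gently for the hole: do not press the hook hard against the template, touch the template only with the hook, do not let it drop, and leave the other things where they are.

Things in the scene. Friction and masses are not known exactly. Their poses are not given: they have to be found in the camera images.
- hook: Loose steel S-hook of 6 mm round rod, 152 mm tall, 80 g, standing in the caddy at the start. The S lies in its own x-z plane. Origin: lowest point, under the lower bend; z up. On its crown a wooden grip block, 26 (x) by 12 (y) by 40 mm, z 112 to 152, centred on x 0: grip it from above across the 12 mm, firmly. From the crown's +x side the shank slants straight down to the lower bend's -x side.
- hook_tip (a point): Centre of the rounded end (radius 3 mm) of the hook's lower tail, at x 31, z 18.3 mm in the hook's frame. The straight tail starts at the bend (x 8.5, z 5.3) and rises at 30 degrees towards the hook's +x, so it enters a hole moving towards +x and up along itself.
- hook_bend (a point): Lowest point of the rod's centreline in the lower bend (radius 17 mm, its -x side at x -17, z 23), at z 3 mm in the hook's frame: where a thing hung on the hook comes to rest.
- hook_crown (a point): Rod centreline at the top of the upper arch, z 113 mm in the hook's frame; inner surface 3 mm below. The arch (radius 20 mm) is open downward and to -x: its free end hangs at x -20 down to z 80; its +x side goes down to x 20, z 83, where the shank slants to x -17, z 23. So a bar enters sideways from -x, below the free end and above the shank (near z 70), and then goes up into the arch.
- caddy: Fixed wooden block, 90 (x) by 50 (y) by 52 mm high, with a slot along its x, 8 mm wide and 40 mm deep (floor at z 12), in which the hook's lower end stands with a little play, axes as the caddy's; lift it straight up. Origin: under the hook's origin.
- template: Tall loose aluminium mask template: upright plate 4 mm thick (x), 100 mm wide (y), 72 mm high, with two rectangular eye openings; on its top edge a hanging tab 64 mm wide and 4 mm thick, up to z 108, held by a black clip 9 mm thick at z 67 to 77. Stands in the rack's front slot; can lean 2 degrees. Origin: centre of its bottom edge; x is its normal, away from the robot, z up. 90 to 145 g.
- hole_mean (a point): Mean place of the small hanging hole: on the template's middle line, 97 mm above its bottom edge. The real 11 mm round hole, in the middle of the tab and 11 mm below its top, is at this height but may stand anywhere up to 14 mm to either side along the template's y, as the tab has been slid on the edge and is stuck there by friction (15 N). That shift is not reported: see it or feel for it.
- rack: Fixed wooden rack, slots along its y, walls 50 mm high, slot floors at 10 mm. The front slot (6 mm wide, 104 mm long, walls 12 mm thick) is at its x = 0 and holds the mask template; the second slot is at x = +48 mm. Origin: underside, below the front slot. z up.
- rail: Fixed stand: plywood foot 100 by 250 by 14 mm and two steel posts at y = -110 and +110 mm that carry a round bar of 10 mm diameter along y with its axis at z 245 mm. Origin: centre of the foot's underside.
- rail_mid (a point): Middle of the bar's axis, 245 mm above the bench. The bar runs along the stand's y; the clear span is 208 mm.
- short_template: Bystander: plain aluminium plate 4 by 85 by 58 mm without a hole, loose in the rack's second slot, 48 mm behind the mask template; its top is 68 mm above the bench. Leave alone.
- dye_jar: Bystander: amber jar, 56 mm across and 75 mm high, on the bench. Origin: centre of its underside. Leave alone.
- mallet: Bystander: hammer lying on the bench beyond the rack. Leave alone.
There are look-alikes about, which are no part of the job. Of the things that look like the hook, the largest one is meant. Several things have the shape of the rack; the one meant has the colours described above.

How it is judged:
By the outcome, as a careful person would: the job done as asked, in the order asked, and still so for the second after the job is handed in, with the robot touching nothing.
It also fails if it takes over 72 s, if anything falls off the work surface, if the arm or the gripper's body presses on something with over 40 N, if the wrist force passes 120 N, or if a joint passes its speed limit or range.

## Working session

There is one attempt and no reset: what is moved stays moved. The work goes in short steps, Python scripts to look and compute and a tool call to move; the robot and the scene stay as the last step left them, time stands still between calls to the robot, and variables do not carry over. Pictures are saved under pics/ and viewed, at most 13 in all, crops included, and the job is handed in when it is done.

Besides the shell and the picture viewer there is one more tool, called after "Request:" as name(argument=value, ...) on one line, values as JSON. move_arm: Moves the arm, as the interface text tells. Its arguments: {"type":"object","properties":{"targets":{"type":"string"}},"required":["targets"]}

```bash
ls; mkdir -p pics
cat > h.py <<'E'
import numpy as np, cv2
from cell import read_state, cams, order, ctrl
from scipy.spatial.transform import Rotation as R
def get(n,save=None):
    d=cams.get_image(n)
    if save: cv2.imwrite('pics/%s.png'%save,d['color'][:,:,::-1]); np.savez('pics/%s.npz'%save,**d)
    return d
def load(s): return dict(np.load('pics/%s.npz'%s))
def ray(d,u,v):
    f=200/np.tan(np.radians(float(d['fovy']))/2)
    M=R.from_rotvec(np.ravel(d['rvec'])).as_matrix(); t=np.ravel(d['tvec'])
    c=-M.T@t; r=M.T@np.array([(u-d['cx'])/f,(v-d['cy'])/f,1]); return c,r/np.linalg.norm(r)
def onz(d,u,v,z):
    c,r=ray(d,u,v); return (c+r*(z-c[2])/r[2]).round(1)
def tri(d1,p1,d2,p2):
    c1,r1=ray(d1,*p1);c2,r2=ray(d2,*p2)
    s=np.linalg.lstsq(np.c_[r1,-r2],c2-c1,rcond=None)[0]
    a=c1+r1*s[0];b=c2+r2*s[1]; return ((a+b)/2).round(1),round(np.linalg.norm(a-b),1)
def proj(d,p):
    f=200/np.tan(np.radians(float(d['fovy']))/2)
    M=R.from_rotvec(np.ravel(d['rvec'])).as_matrix(); q=M@np.array(p,float)+np.ravel(d['tvec'])
    return np.round([f*q[0]/q[2]+d['cx'],f*q[1]/q[2]+d['cy']],1)
E
python3 - <<'E'
from h import *
ims=[get(n,n+'0') for n in('side','top','wrist')]
for d in ims: print(d['fovy'],d['cx'],d['cy'],ray(d,d['cx'],d['cy']))
cv2.imwrite('pics/all.png',cv2.resize(np.vstack([ims[0]['color'],ims[1]['color']]),None,fx=.75,fy=.75)[:,:,::-1])
s=read_state();print(s)
E
```

```text
pics
46.34512906742395 321.73719169774415 200.44007754906494 (array([ 152.35763087, -644.0366143 ,  827.93450009]), array([ 0.41089267,  0.65070863, -0.63854952]))
48.80301879095384 318.55518207649516 199.21888220400092 (array([ 494.7569615 ,   45.91917432, 1301.16881613]), array([ 0.06647636, -0.02678215, -0.9974285 ]))
61.91461853796109 319.5660003229242 198.12140983794234 (array([107.44007048, 646.01492513, 372.97771897]), array([ 0.30967066, -0.09514195, -0.94607193]))
{'clock': 0.15, 'qpos': array([-1.34382041,  0.62911909,  0.03847354,  1.51812106, -0.02703299,
        0.99630693, -0.02000038]), 'qd': array([-1.38659952e-03, -2.04453254e-03,  3.97553821e-06, -1.90598787e-03,
       -1.62033402e-03, -6.31207061e-04,  1.94510243e-04]), 'tau': array([ 1.22583664e-03, -5.63796687e+01,  1.22745216e+00, -1.93651092e+01,
        1.10280368e-02,  7.35449750e-03,  1.44349326e-05]), 'eef_pos': array([187.43561476, 621.90158946, 230.61575628]), 'tool_rot': array([-3.14015637e+00, -7.28437040e-06,  2.84877846e+00]), 'force': array([0.30700309, 0.78411953, 0.53934282]), 'torque': array([ 0.04962146, -0.01573485,  0.0463899 ]), 'gripper_force': 0.0, 'width': 85.19749707113377}
```

View pics/all.png

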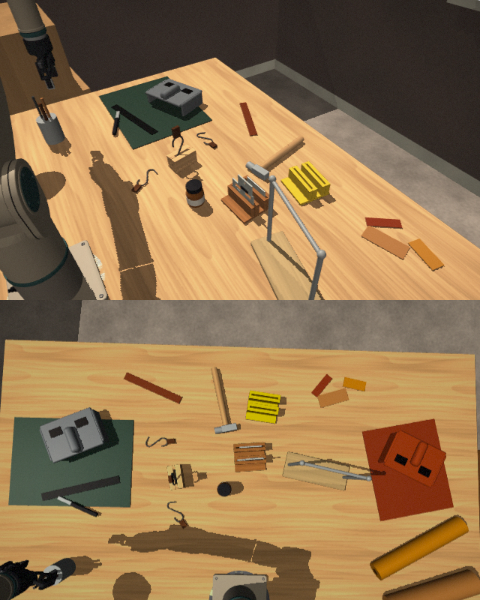

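The overview shows the caddy with a standing hook (top px ~(245,235), side ~(240,205)), two more hooks lying on the bench (top ~(213,255+) and (237,285)), a brown rack (top ~(335,210)), a yellow look-alike rack (top ~(350,143)) and the rail (top ~(430,225)). An enlarged crop will confirm which ones are meant.

Run:
```python
from h import *
a=load('side0')['color'][160:300,170:450]; b=load('top0')['color'][165:295,170:450]
cv2.imwrite('pics/c1.png',np.vstack([cv2.resize(a,(800,400),interpolation=2),cv2.resize(b[:70+0*1],(800,200),interpolation=2)])[:,:,::-1])
a=load('side0')['color'][155:265,210:370]; b=load('top0')['color'][170:285,190:390]
cv2.imwrite('pics/c1.png',np.hstack([cv2.resize(a,None,fx=2.5,fy=2.5,interpolation=2)[:275],cv2.resize(b,None,fx=2,fy=2,interpolation=2)[:230] if 0 else cv2.resize(cv2.resize(b,None,fx=2,fy=2,interpolation=2),(400,275))])[:,:,::-1])
A=cv2.resize(a,(436,300),interpolation=2);B=cv2.resize(b,(522,300),interpolation=2)
C=np.zeros((600,522,3),np.uint8);C[:300,:436]=A;C[300:]=B
cv2.imwrite('pics/c1.png',C[:,:,::-1])
```

```text
(no output)
```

View pics/c1.png

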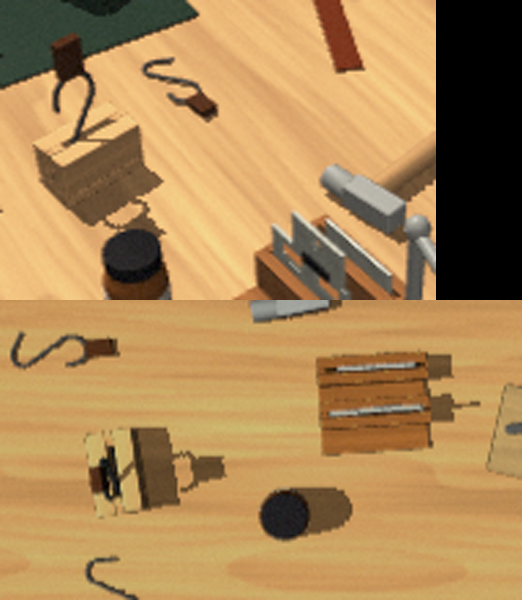

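Hooks: standing in the caddy (top px ~(230,238)), lying (top px ~(215,190)), lying (top px ~(228,275)). The standing one is the largest and sits in the block, so it is the one meant. Racks: the brown wooden one (top px ~(333,210)) has the colours described and the yellow one does not.

Run:
```python
from h import *
t=load('top0'); s=load('side0')
T=lambda x,y:(190+x/2.61,170+(y-300)/2.61)
S=lambda x,y:(210+x/2.725,155+y/2.725)
P=lambda n,p,z:print(n,np.round(p),onz(t,*p,z))
for p in[(87,432),(137,428),(145,512),(97,516)]:P('caddy',T(*p),52)
P('grip',T(98,478),152)
print('griptri',tri(t,T(98,478),s,S(67,40)))
for p in[(316,358),(428,352),(431,448),(321,455)]:P('rack',T(*p),50)
for p in[(331,413),(422,406)]:P('tmpl',T(*p),82)
P('jar',T(285,514),75)
# rail: posts/bar
for p in[(284,452),(383,470)]: pass
for p in [(385,472+0),(510,462)]: print(onz(t,p[0]/.75,(p[1]-300)/.75,245))
print('bar',onz(t,290/.75,156/.75,245),onz(t,383/.75,173/.75,245))
print('side bar',onz(s,273/.75,180/.75,245),onz(s,320/.75,254/.75,245))
```

```text
caddy [223. 221.] [511.8 279.2  52. ]
caddy [242. 219.] [517.3 225.7  52. ]
caddy [246. 251.] [427.2 214.2  52. ]
caddy [227. 253.] [422.  265.4  52. ]
grip [228. 238.] [465.2 248.1 152. ]
griptri (array([465.9, 245.5, 166.3]), np.float64(0.7))
rack [311. 192.] [597.6  34.   50. ]
rack [354. 190.] [607.  -88.3  50. ]
rack [355. 227.] [502.2 -93.2  50. ]
rack [313. 229.] [492.2  26.3  50. ]
tmpl [317. 213.] [536.9  17.2  82. ]
tmpl [352. 211.] [546.4 -79.4  82. ]
jar [299. 252.] [429.2  63.5  75. ]
[ 502.6 -455.6  245. ]
[ 543.7 -869.9  245. ]
bar [ 547.6 -147.   245. ] [ 499.2 -449.   245. ]
side bar [ 530.1 -183.7  245. ] [ 483.9 -394.7  245. ]
```

```bash
cat >> h.py <<'E'
def go(pos,rpy):
    "local shift (cm) then local turn (deg) from the measured pose to the target"
    s=read_state(); Q=R.from_euler('xyz',s['tool_rot']); P=s['eef_pos']
    print('now',P.round(1),np.degrees(s['tool_rot']).round(1),'F',s['force'].round(2),'w',round(s['width'],1),'t',s['clock'])
    print('shift cm',(Q.inv().apply(np.array(pos)-P)/10).round(2),'turn',np.degrees((Q.inv()*R.from_euler('xyz',rpy)).as_rotvec()).round(1))
E
python3 -c "
from h import *
go([466,247,231],[np.pi,0,np.radians(-172)])"
```

```text
now [187.4 621.9 230.6] [-179.9   -0.   163.2] F [0.31 0.78 0.54] w 85.2 t 0.15
shift cm [-37.49 -27.85   0.  ] turn [ -0.1  -0.  -24.8]
```

Request:
move_arm(targets="1 -2.7 -2 0 0 0 0;1 -2.7 -2 0 0 0 0;1 -2.7 -2 0 0 0 0;1 -2.7 -2 0 0 0 0;1 -2.7 -2 0 0 0 0")

```text
clock: 0.57
eef_pos: [288.6, 486.1, 231.1]
tool_rot: [-3.141, 0.0, 2.849]
force: [0.5, -0.0, -0.4]
width: 85.7
gripper_force: 0.0
```

Request:
move_arm(targets="1 -2.7 -2 0 0 0 0;1 -2.7 -2 0 0 0 0;1 -2.7 -2 0 0 0 0;1 -2.7 -2 0 0 0 0;1 -2.7 -2 0 0 0 0")

```text
clock: 0.98
eef_pos: [389.0, 351.4, 231.2]
tool_rot: [-3.141, -0.0, 2.849]
force: [0.4, -0.6, 0.7]
width: 85.3
gripper_force: 0.0
```

Request:
move_arm(targets="1 -2.7 -2 0 0 0 0;1 -2.7 -2 0 0 0 0;1 -2.6 -2 0 0 0 0;1 -2.4 -1.9 0 0 0 0;1 0 0 0 0 0 -6")

```text
clock: 1.4
eef_pos: [469.2, 240.1, 231.2]
tool_rot: [-3.138, 0.003, 2.944]
force: [-0.4, 0.1, 0.5]
width: 85.0
gripper_force: 0.0
```

Request:
move_arm(targets="1 0 0 0 0 0 -6;1 0 0 0 0 0 -6;1 0 0 0 0 0 -6;1 0 0 0 0 0 0;1 0 0 0 0 0 0")

```text
clock: 1.82
eef_pos: [465.1, 247.1, 231.2]
tool_rot: [3.142, -0.0, -3.019]
force: [0.0, 0.6, -0.1]
width: 85.2
gripper_force: 0.0
```

Run:
```python
from h import *
d=get('wrist','w1')
go([466,247,231],[np.pi,0,np.radians(-172)])
print(read_state()['qpos'].round(2),ctrl.pinch_z,ray(d,320,200))
for z in(152,52):
  for p in[(466,247,z),(540,-31,107)]: print(p,proj(d,p))
```

```text
now [465.1 247.1 231.2] [-180.   -0. -173.] F [ 0.04 -0.09 -0.29] w 85.2 t 1.8667
shift cm [-0.09 -0.02  0.02] turn [-0. -0. -1.]
[-0.5   0.45 -0.06  1.86  0.03  0.83  1.12] 18.700000000000003 (array([382.16466892, 236.65203684, 373.68225329]), array([ 0.32604738,  0.04174141, -0.94443145]))
(466, 247, 152) [319.5 209.7]
(540, -31, 107) [ -5.5 233.1]
(466, 247, 52) [319.5 173.9]
(540, -31, 107) [ -5.5 233.1]
```

View pics/w1.png

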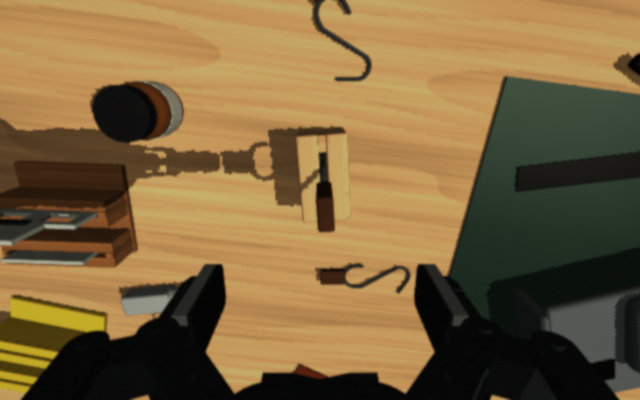

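The wrist view shows the grip top at px (325,211), centred under the tool, and the caddy top around (325,175). Next: exact grip position and yaw.

Run:
```python
from h import *
d=load('w1'); im=d['color']; hsv=cv2.cvtColor(im,cv2.COLOR_RGB2HSV)
print(hsv[185:235:6,325].tolist())
roi=np.zeros(im.shape[:2],np.uint8); roi[186:240,305:345]=1
m=((hsv[...,2]<110)&(hsv[...,1]>90)).astype(np.uint8)*roi
m[:192]=0
r=cv2.minAreaRect(cv2.findContours(m,0,1)[0].__iter__().__next__()) if 0 else None
cs=max(cv2.findContours(m,cv2.RETR_EXTERNAL,2)[0],key=cv2.contourArea)
b=cv2.boxPoints(cv2.minAreaRect(cs)); print(b)
q=np.array([onz(d,*p,152) for p in b]); print(q,q.mean(0))
for p in[(297,135),(303,222),(345,128),(350,218)]: print('caddy',onz(d,*p,52))
```

```text
[[8, 187, 15], [11, 187, 15], [9, 183, 32], [11, 182, 59], [11, 183, 57], [11, 178, 56], [10, 183, 60], [11, 182, 59], [17, 141, 184]]
[[315.28    192.04   ]
 [331.84    191.11998]
 [334.04    230.71999]
 [317.48    231.64   ]]
[[453.3 242.5 152. ]
 [451.2 253.8 152. ]
 [480.9 259.5 152. ]
 [483.1 247.6 152. ]] [467.125 250.85  152.   ]
caddy [430.5 220.8  52. ]
caddy [519.6 236.3  52. ]
caddy [418.3 265.5  52. ]
caddy [509.  284.3  52. ]
```

Run:
```python
from h import *
go([463,250,128],[np.pi,0,np.radians(-169.5)])
```

```text
now [465.1 247.1 231.2] [-180.   -0. -173.] F [ 0.04 -0.09 -0.29] w 85.2 t 1.8667
shift cm [ 0.17  0.31 10.32] turn [-0.  -0.  -3.5]
```

Request:
move_arm(targets="1 0.17 0.31 2.3 0 0 -3.5;1 0 0 2 0 0 0;1 0 0 2 0 0 0;1 0 0 2 0 0 0;1 0 0 2 0 0 0")

```text
clock: 2.28
eef_pos: [463.0, 250.2, 127.4]
tool_rot: [-3.141, 0.0, -2.957]
force: [-0.1, 0.2, -0.1]
width: 85.5
gripper_force: 0.0
```

Request:
move_arm(targets="0 0 0 0 0 0 0;-1 0 0 0 0 0 0;-1 0 0 0 0 0 0;-1 0 0 0 0 0 0;-1 0 0 0 0 0 0")

```text
clock: 2.7
eef_pos: [463.8, 250.6, 129.5]
tool_rot: [3.141, 0.002, -2.955]
force: [-0.4, -0.3, -0.7]
width: 25.8
gripper_force: 0.0
```

Request:
move_arm(targets="-1 0 0 0 0 0 0;-1 0 0 0 0 0 0;-1 0 0 0 0 0 0;-1 0 0 0 0 0 0;-1 0 0 0 0 0 0")

```text
clock: 3.12
eef_pos: [463.7, 250.4, 129.2]
tool_rot: [3.141, 0.002, -2.955]
force: [-0.4, -0.7, 7.0]
width: 11.1
gripper_force: 59.4
```

Request:
move_arm(targets="-1 0 0 -1 0 0 0;-1 0 0 -2 0 0 0;-1 0 0 -2.5 0 0 0;-1 0 0 -2.5 0 0 0;-1 0 0 -2.5 0 0 0")

```text
clock: 3.53
eef_pos: [462.5, 249.8, 234.7]
tool_rot: [-3.141, -0.001, -2.955]
force: [0.8, 0.3, -0.8]
width: 10.7
gripper_force: 58.5
```

Request:
move_arm(targets="-1 0 0 -2 0 0 0;-1 0 0 -1 0 0 0;-1 0 0 0 0 0 0;-1 0 0 0 0 0 0;-1 0 0 0 0 0 0")

```text
clock: 3.95
eef_pos: [462.2, 249.6, 262.0]
tool_rot: [-3.141, -0.003, -2.954]
force: [-0.5, 0.9, -0.4]
width: 11.1
gripper_force: 58.5
```

Run:
```python
from h import *
print(read_state()['qpos'].round(2))
d=get('wrist','w2')
s=get('side','s2')
Q=R.from_euler('xyz',read_state()['tool_rot'])
c,_=ray(d,320,200); print('cam in tool',Q.inv().apply(c-read_state()['eef_pos']), Q.inv().apply(ray(d,320,200)[1]))
# candidate view pose: tool tilted about tool y so camera looks at hole from robot side
go([400,-30,300],[np.pi,0,np.radians(-174.8)])
```

```text
[-0.49  0.41 -0.08  1.82  0.04  0.91  1.17]
cam in tool [  83.75402875   -0.20868447 -142.65295613] [-0.32946563  0.00149626  0.94416638]
now [462.2 249.6 261.8] [-179.9   -0.2 -169.3] F [-0.14  0.11 -1.68] w 11.4 t 4.05
shift cm [ 11.33 -26.32  -3.76] turn [-0.1 -0.2  5.5]
```

Run:
```python
from h import *
go([455,60,245],[np.pi,np.radians(20),np.radians(-175)])
```

```text
now [462.2 249.6 261.8] [-179.9   -0.2 -169.3] F [-0.14  0.11 -1.68] w 11.4 t 4.05
shift cm [  4.23 -18.5    1.71] turn [  0.9 -20.1   5.7]
```

Request:
move_arm(targets="-1 0.6 -2.6 0 0 0 0;-1 0.6 -2.6 0.4 0 0 0;-1 0.6 -2.7 0.4 0 0 0;-1 0.6 -2.7 0.4 0 0 0;-1 0.6 -2.7 0.4 0 0 0")

```text
clock: 4.47
eef_pos: [457.6, 112.5, 246.1]
tool_rot: [-3.141, -0.002, -2.954]
force: [1.1, -0.3, -0.5]
width: 11.3
gripper_force: 58.6
```

Request:
move_arm(targets="-1 0.6 -2.6 0 0 0 0;-1 0.6 -2.6 0 0 0 0;-1 0 0 0 0.2 -5 1.4;-1 0 0 0 0.2 -5 1.4;-1 0 0 0 0.2 -5 1.4")

```text
clock: 4.88
eef_pos: [456.1, 59.6, 246.7]
tool_rot: [-3.141, 0.265, -3.031]
force: [0.2, -0.8, -1.3]
width: 11.3
gripper_force: 58.7
```

Request:
move_arm(targets="-1 0 0 0 0.2 -5 1.4;-1 0 0 0 0 0 0;-1 0 0 0 0 0 0;-1 0 0 0 0 0 0;-1 0 0 0 0 0 0")

```text
clock: 5.3
eef_pos: [458.0, 61.0, 247.7]
tool_rot: [3.138, 0.349, -3.053]
force: [0.1, -0.1, -0.5]
width: 11.6
gripper_force: 58.8
```

Run:
```python
from h import *
d=get('wrist','w3'); go([455,60,245],[np.pi,np.radians(20),np.radians(-175)])
print(proj(d,(541,-31,107)))
cv2.imwrite('pics/w3c.png',cv2.resize(d['color'][40:400,90:450],(600,600),interpolation=2)[:,:,::-1])
```

```text
now [457.8  60.9 247.6] [ 179.8   20.  -175. ] F [-0.28 -0.12 -0.94] w 11.3 t 5.35
shift cm [ 0.36 -0.06  0.14] turn [0.2 0.  0. ]
[215.2 200.9]
```

View pics/w3c.png

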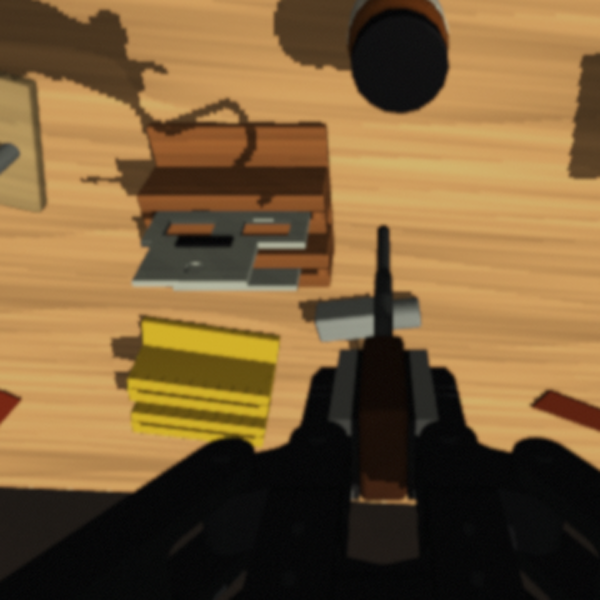

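The view shows the template in the brown rack; its tab is slid towards -y, with the hole at about crop (192,265) = px (205,199). Next: an enlarged crop to pin it down.

Run:
```python
from h import *
d=load('w3')
cv2.imwrite('pics/w3d.png',cv2.resize(d['color'][160:220,160:290],(780,360),interpolation=cv2.INTER_CUBIC)[:,:,::-1])
```

```text
(no output)
```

View pics/w3d.png

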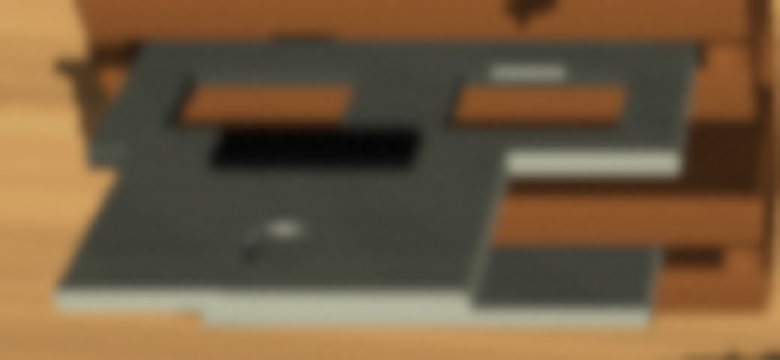

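The crop shows the tab's front top edge from (60,290) to (470,290), the plate's top corners at (90,163) and (683,152), and the hole at about (273,238).

Run:
```python
from h import *
d=load('w3'); f=lambda x,y:(160+x/6,160+y/6)
for n,p,z in[('plateL',(90,165),82),('plateR',(683,152),82),('tabL',(59,290),118),('tabR',(471,290),118),('tabbaseL',(118,165),82),('tabbaseR',(505,152),82),('hole',(273,238),107),('eyeLl',(180,126),50),]:
    print(n,onz(d,*f(*p),z))
# hook: measured tail px (crop 383,230 -> tip of visible) 
for hx,hz,n in((31,18.3,'tip'),(-17,23,'bend-'),(0,152,'top')):
    s=read_state();Q=R.from_euler('xyz',s['tool_rot'])
    p=s['eef_pos']+Q.apply([-hx,0,117.2-hz]); print(n,p.round(1),proj(d,p))
```

```text
plateL [548. -78.  82.]
plateR [536.4  22.   82. ]
tabL [544.3 -70.2 118. ]
tabR [538.7  -6.9 118. ]
tabbaseL [547.6 -73.3  82. ]
tabbaseR [539.1  -7.9  82. ]
hole [540.2 -40.  107. ]
eyeLl [562.9 -74.6  50. ]
tip [520.6  66.8 165.3] [319.5 235.9]
bend- [474.   62.6 153.3] [319.6 179.4]
top [446.   59.7 280.3] [319.5 312.1]
```

Run:
```python
from h import *
go([470,-46,215],[np.pi,0,np.radians(-174.2)])
```

```text
now [457.8  60.9 247.6] [ 179.8   20.  -175. ] F [-0.28 -0.12 -0.94] w 11.3 t 5.35
shift cm [  0.86 -10.77   3.12] turn [ 0.1 20.  -0.7]
```

Request:
move_arm(targets="-1 0 0 0 0 5 0;-1 0 0 0 0 5 0;-1 0 0 0 0 5 0;-1 0 0 0 0 5 0;-1 0 0 0 0 0 0")

```text
clock: 5.77
eef_pos: [461.0, 61.1, 247.5]
tool_rot: [3.137, 0.002, -3.053]
force: [1.9, -0.1, -0.2]
width: 11.3
gripper_force: 58.7
```

Request:
move_arm(targets="-1 0 -2.5 0 0 0 0;-1 0 -2.5 0 0 0 0;-1 0 -2.5 0 0 0 0;-1 0 -2.5 0 0 0 0;-1 0 0 0 0 0 0")

```text
clock: 6.18
eef_pos: [465.1, -44.7, 246.8]
tool_rot: [-3.141, 0.002, -3.06]
force: [-0.6, -0.4, 0.5]
width: 11.6
gripper_force: 58.9
```

Request:
move_arm(targets="-1 0 0 0.8 0 0 0;-1 0 0 1 0 0 0;-1 0 0 1 0 0 0;-1 0 0 0 0 0 0;-1 0 0 0 0 0 0")

```text
clock: 6.6
eef_pos: [464.4, -37.9, 218.3]
tool_rot: [3.138, -0.001, -3.051]
force: [0.0, 1.3, -1.2]
width: 11.0
gripper_force: 58.8
```

Run:
```python
from h import *
go([480,-46,193],[np.pi,0,np.radians(-174.2)])
```

```text
now [464.4 -37.9 218.3] [ 1.798e+02 -1.000e-01 -1.748e+02] F [ 0.02  1.34 -1.23] w 11.0 t 6.6
shift cm [-1.48 -0.96  2.53] turn [ 0.2 -0.1 -0.6]
```

Request:
move_arm(targets="-1 -0.5 -0.35 0.8 0 0 -0.6;-1 -0.5 -0.35 0.8 0 0 0;-1 -0.5 -0.3 0.8 0 0 0;-1 0 0 0 0 0 0;-1 0 0 0 0 0 0")

```text
clock: 7.02
eef_pos: [480.9, -47.6, 194.2]
tool_rot: [3.138, -0.001, -3.043]
force: [-0.0, 0.3, -1.5]
width: 10.9
gripper_force: 58.9
```

Run:
```python
from h import *
go([490.3,-44.2,193.2],[np.pi,0,np.radians(-174.2)])
s=get('side','s4'); w=get('wrist','w4')
st=read_state();Q=R.from_euler('xyz',st['tool_rot'])
for n,h in(('tip',(31,18.3)),('bend',(0,3))):
    p=st['eef_pos']+Q.apply([-h[0],0,117.2-h[1]]);print(n,p.round(1),proj(s,p),proj(w,p))
h=(541,-39,107);print('hole',proj(s,h),proj(w,h))
u,v=proj(s,h).astype(int);a=cv2.resize(s['color'][v-30:v+30,u-40:u+40],(640,480),interpolation=2)
cv2.imwrite('pics/s4c.png',a[:,:,::-1])
```

```text
now [480.9 -47.6 194.2] [ 1.798e+02 -1.000e-01 -1.743e+02] F [-0.04  0.34 -1.49] w 10.9 t 7.0167
shift cm [-0.97  0.25  0.1 ] turn [ 0.2 -0.1 -0.1]
tip [511.7 -44.   95.9] [315.  254.9] [319.8 236.5]
bend [480.9 -47.   80.7] [303.7 266.5] [319.8 193.4]
hole [325.1 244.5] [322.5 276.5]
```

View pics/s4c.png

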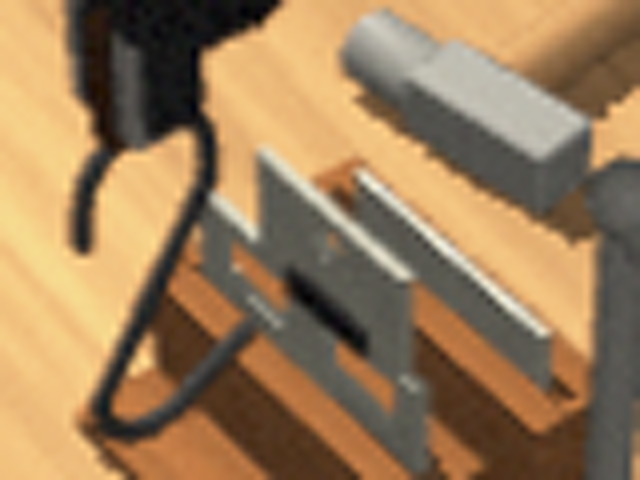

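The crop shows the hook upright, its tip at px (316.5,254) and the hole at px (326.2,244.4). Both are about 1 px from the prediction in the same sense, so the relative aim holds.

Request:
move_arm(targets="-1 -0.6 0.1 0 0 0 0;-1 -0.6 0.1 0 0 0 0;-1 -0.5 0 -0.29 0 0 0;-1 -0.5 0 -0.29 0 0 0;-1 0 0 0 0 0 0")

```text
clock: 7.53
eef_pos: [504.7, -42.9, 201.6]
tool_rot: [3.139, 0.003, -3.042]
force: [0.1, 0.7, -1.1]
width: 11.6
gripper_force: 58.9
```

```bash
cat >> h.py <<'E'
def tip(hole=(541,-39,107),yaw=5.8):
    st=read_state();Q=R.from_euler('xyz',st['tool_rot']);p=st['eef_pos']+Q.apply([-31,0,98.9])
    d=np.array(hole)-p;a=np.radians(yaw);n=np.array([np.cos(a),np.sin(a)])
    print('tip',p.round(1),'to hole face: fwd %.1f lat %.1f up %.1f'%(d[:2]@n,d[:2]@[-n[1],n[0]],d[2]),'F',st['force'].round(2),'t',round(st['clock'],1))
E
python3 -c "
from h import *
tip()
go([490.3,-44.2,193.2],[np.pi,0,np.radians(-174.2)])"
```

```text
tip [535.9 -39.5 102.8] to hole face: fwd 5.2 lat -0.0 up 4.2 F [ 0.07  0.69 -1.11] t 7.5
now [504.7 -42.9 201.6] [ 179.8    0.2 -174.3] F [ 0.07  0.69 -1.11] w 11.6 t 7.5333
shift cm [1.45 0.02 0.84] turn [ 0.2  0.2 -0.1]
```

Request:
move_arm(targets="-1 0 0 0 0 0 0;-1 -0.15 0 -0.09 0 0 0;-1 -0.15 0 -0.09 0 0 0")

```text
clock: 7.78
eef_pos: [505.3, -43.0, 202.5]
tool_rot: [3.138, -0.001, -3.042]
force: [0.1, -1.0, -0.3]
width: 11.7
gripper_force: 58.9
```

Request:
move_arm(targets="-1 -0.15 0 -0.09 0 0 0;-1 -0.15 0 -0.09 0 0 0;-1 0 0 0 0 0 0")

```text
clock: 8.03
eef_pos: [509.1, -42.7, 204.6]
tool_rot: [3.138, 0.001, -3.042]
force: [0.4, 0.6, -1.3]
width: 11.1
gripper_force: 58.9
```

Run:
```python
from h import *
tip()
s=get('side','s5')
a=cv2.resize(s['color'][214:274,285:365],(640,480),interpolation=2)
cv2.imwrite('pics/s5c.png',a[:,:,::-1])
```

```text
tip [540.1 -39.3 105.7] to hole face: fwd 1.0 lat 0.2 up 1.3 F [ 0.43  0.59 -1.31] t 8.0
```

View pics/s5c.png

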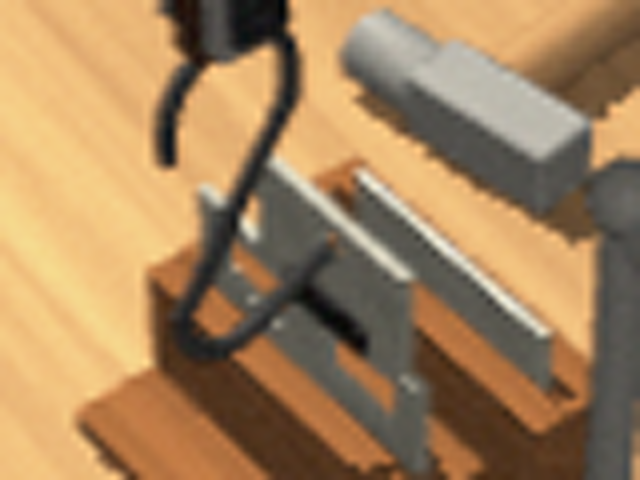

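The side crop shows the tip ending at (330,243), right on the hole, with no contact force. Continuing along the tail.

Request:
move_arm(targets="-1 -0.15 0 -0.09 0 0 0;-1 -0.15 0 -0.09 0 0 0;-1 -0.15 0 -0.09 0 0 0;-1 0 0 0 0 0 0")

```text
clock: 8.42
eef_pos: [513.7, -42.2, 207.3]
tool_rot: [3.138, 0.001, -3.042]
force: [0.2, -1.2, 0.2]
width: 11.2
gripper_force: 58.9
```

```bash
python3 -c "
from h import *
tip()"
```

```text
tip [544.6 -38.8 108.4] to hole face: fwd -3.6 lat 0.1 up -1.4 F [ 0.21 -1.16  0.15] t 8.4
```

Request:
move_arm(targets="-1 -0.2 0 -0.12 0 0 0;-1 -0.2 0 -0.12 0 0 0;-1 -0.2 0 -0.12 0 0 0;-1 0 0 0 0 0 0")

```text
clock: 8.75
eef_pos: [519.9, -41.6, 211.0]
tool_rot: [3.138, 0.001, -3.042]
force: [0.9, 0.1, -0.8]
width: 11.3
gripper_force: 58.9
```

Run:
```python
from h import *
tip()
s=get('side','s6');w=get('wrist','w6')
a=cv2.resize(s['color'][214:274,285:365],(640,480),interpolation=2)
cv2.imwrite('pics/s6c.png',a[:,:,::-1])
```

```text
tip [550.8 -38.2 112.1] to hole face: fwd -9.8 lat 0.1 up -5.1 F [ 0.87  0.09 -0.77] t 8.8
```

View pics/s6c.png

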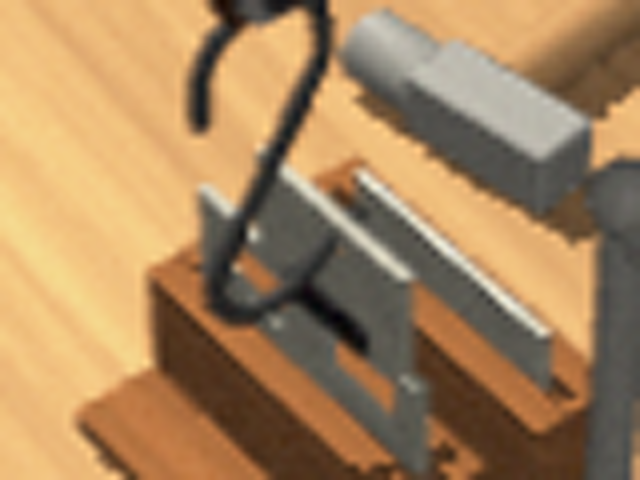

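The tail has gone through the hole: the tip is hidden behind the tab at (330,240) and the template has not moved. Going deeper.

Request:
move_arm(targets="-1 -0.24 0 -0.14 0 0 0;-1 -0.24 0 -0.14 0 0 0;-1 -0.24 0 -0.14 0 0 0;-1 0 0 0 0 0 0")

```text
clock: 9.18
eef_pos: [527.2, -40.9, 215.3]
tool_rot: [3.139, 0.002, -3.042]
force: [-0.1, -0.1, -0.4]
width: 11.2
gripper_force: 58.9
```

Request:
move_arm(targets="-1 -0.24 0 -0.14 0 0 0;-1 -0.24 0 -0.14 0 0 0;-1 -0.24 0 -0.13 0 0 0;-1 0 0 0 0 0 0")

```text
clock: 9.52
eef_pos: [534.3, -40.1, 219.3]
tool_rot: [3.138, 0.001, -3.042]
force: [0.3, -1.4, -0.2]
width: 11.4
gripper_force: 58.9
```

Request:
move_arm(targets="-1 -0.24 0 -0.08 0 0 0;-1 -0.24 0 -0.06 0 0 0;-1 0 0 0 0 0 0")

```text
clock: 9.77
eef_pos: [538.9, -39.7, 220.5]
tool_rot: [3.138, 0.001, -3.042]
force: [-0.0, -0.2, -0.2]
width: 11.1
gripper_force: 58.9
```

```bash
python3 -c "
from h import *
tip()"
```

```text
tip [569.8 -36.3 121.6] to hole face: fwd -28.9 lat 0.2 up -14.6 F [-0.01 -0.23 -0.23] t 9.8
```

Request:
move_arm(targets="-1 0 0 -0.2 0 0 0;-1 0 0 -0.2 0 0 0;-1 0 0 -0.3 0 0 0;-1 0 0 -0.3 0 0 0;-1 0 0 -0.4 0 0 0")

```text
clock: 10.18
eef_pos: [538.0, -39.8, 234.5]
tool_rot: [3.138, -0.0, -3.042]
force: [0.6, 0.5, -1.7]
width: 11.2
gripper_force: 58.7
```

Request:
move_arm(targets="-1 0 0 -0.4 0 0 0;-1 0 0 -0.4 0 0 0;-1 0 0 -0.4 0 0 0;-1 0 0 -0.4 0 0 0;-1 0 0 -0.4 0 0 0")

```text
clock: 10.6
eef_pos: [538.2, -39.9, 254.8]
tool_rot: [3.138, 0.0, -3.042]
force: [0.0, 0.4, -1.8]
width: 11.3
gripper_force: 58.7
```

```bash
python3 -c "
from h import *
tip()
s=get('side','s7')"
```

```text
tip [569.1 -36.5 155.9] to hole face: fwd -28.2 lat 0.3 up -48.9 F [ 0.03  0.4  -1.79] t 10.6
```

Request:
move_arm(targets="-1 0 0 -0.4 0 0 0;-1 0 0 -0.4 0 0 0;-1 0 0 -0.4 0 0 0;-1 0 0 -0.4 0 0 0;-1 0 0 -0.4 0 0 0")

```text
clock: 11.07
eef_pos: [538.3, -40.0, 274.8]
tool_rot: [3.138, 0.0, -3.042]
force: [0.5, -1.0, -1.4]
width: 11.1
gripper_force: 58.7
```

Request:
move_arm(targets="-1 0 0 -0.5 0 0 0;-1 0 0 -0.6 0 0 0;-1 0 0 -0.6 0 0 0;-1 0 0 -0.6 0 0 0;-1 0 0 -0.6 0 0 0")

```text
clock: 11.48
eef_pos: [538.3, -40.0, 304.1]
tool_rot: [3.138, 0.0, -3.042]
force: [-0.3, 0.4, -1.6]
width: 11.2
gripper_force: 58.7
```

Request:
move_arm(targets="-1 0 0 -0.6 0 0 0;-1 0 0 -0.6 0 0 0;-1 0 0 -0.5 0 0 0;-1 0 0 -0.3 0 0 0;-1 0 0 0 0 0 0")

```text
clock: 11.9
eef_pos: [538.6, -40.1, 324.1]
tool_rot: [3.139, 0.001, -3.042]
force: [0.1, -0.7, -1.5]
width: 11.0
gripper_force: 58.7
```

Run:
```python
from h import *
tip()
s=get('side','s8');t=get('top','t8')
S0=load('side0')
print(read_state()['qpos'].round(2))
a=s['color'][120:300,260:440]; a=cv2.resize(a,(500,500),interpolation=2)
b=cv2.resize(t['color'][165:255,300:400+0],(300,270),interpolation=2)
C=np.zeros((500,800,3),np.uint8);C[:,:500]=a;C[:270,500:]=b
cv2.imwrite('pics/s8c.png',C[:,:,::-1])
```

```text
tip [569.5 -36.7 225.3] to hole face: fwd -28.6 lat 0.6 up -118.3 F [ 0.11 -0.69 -1.5 ] t 11.9
[ 0.03  0.37 -0.    1.7  -0.    1.07  1.7 ]
```

View pics/s8c.png

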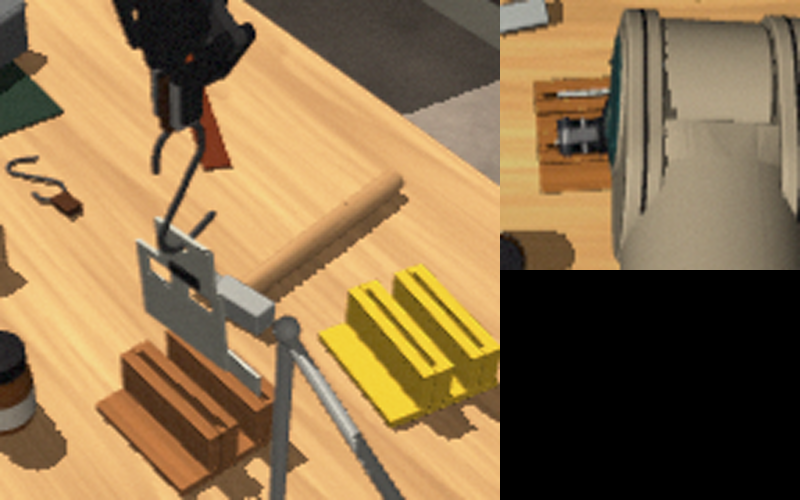

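The template hangs free on the hook, clear of the rack (side px ~(324,225)), and the short plate is still in its slot. Now the bar's axis: finding its two edges across the predicted line in both first views.

Run:
```python
from h import *
def prof(d,A,B,fr,w=12):
    a=proj(d,A);b=proj(d,B);u=(b-a)/np.linalg.norm(b-a);n=np.array([-u[1],u[0]])
    hsv=cv2.cvtColor(d['color'],cv2.COLOR_RGB2HSV)[...,1].astype(np.float32)
    out=[]
    for f in fr:
        c=a+f*(b-a);o=np.arange(-w,w+.1,.5);P=(c+o[:,None]*n).astype(np.float32)
        v=cv2.remap(hsv,P[None,:,0],P[None,:,1],1)[0]
        low=o[v<60]; out.append((low.min(),low.max()) if len(low) else None)
        if low.size: 
            m=np.median(low); out[-1]+=tuple((c+m*n).round(1))
    print(a,b);[print(np.round(o,1)) if o else print(o) for o in out]
A=(530.1,-183.7,245);B=(483.9,-394.7,245)
for n in('side0','top0'): print(n);prof(load(n),A,B,[0,.15,.3,.5,.7,.85,1])
```

```text
side0
[364. 240.] [426.7 338.7]
[ -4.    4.5 363.8 240.1]
[ -1.5  12.  372.1 255.6]
[ -2.    3.  382.4 269.9]
[ -2.    3.  394.9 289.6]
[ -2.5   2.5 407.9 309.1]
[ -3.    2.5 417.5 323.8]
[ -7.    4.  428.  337.9]
top0
[401.8 215.6] [488.5 236.6]
[ -2.    4.  401.6 216.6]
[ -0.5   2.5 414.6 219.7]
[ -0.5   2.5 427.6 222.9]
[ -0.5   2.5 444.9 227.1]
[ -1.    7.5 461.9 232.7]
[ -1.    5.  475.  235.4]
[ -1.5   2.5 488.4 237.1]
```

Run:
```python
from h import *
t=load('top0');s=load('side0')
for p in[(401.6,216.6),(414.6,219.7),(427.6,222.9),(444.9,227.1),(488.4,237.1)]: print('top',onz(t,*p,245))
for p in[(363.8,240.1),(382.4,269.9),(394.9,289.6),(407.9,309.1),(427.5,338)]: print('side',onz(s,*p,245))
# triangulated check: side ray ∩ vertical... at mid
from itertools import product
print(tri(t,(401.6,216.6),s,(363.8,240.1)),tri(t,(488.4,237.1),s,(427.5,338)))
```

```text
top [ 527.7 -183.3  245. ]
top [ 520.9 -214.9  245. ]
top [ 513.8 -246.5  245. ]
top [ 504.6 -288.5  245. ]
top [ 482.6 -394.5  245. ]
side [ 529.6 -183.7  245. ]
side [ 513.1 -256.8  245. ]
side [ 503.6 -300.2  245. ]
side [ 495.8 -340.4  245. ]
side [ 485.6 -394.5  245. ]
(array([ 528.4, -183.7,  245.5]), np.float64(1.9)) (array([ 483.6, -394.6,  246.5]), np.float64(2.4))
```

Request:
move_arm(targets="-1 -0.3 0 0 0 0 2.5;-1 -0.6 0 0 0 0 2.5;-1 -0.8 0 0 0 0 2.5;-1 -0.8 0 0 0 0 2.5;-1 -0.8 0 0 0 0 2.5")

```text
clock: 12.42
eef_pos: [571.2, -40.1, 322.8]
tool_rot: [3.138, -0.002, 3.021]
force: [-0.6, -0.4, -2.2]
width: 11.5
gripper_force: 58.7
```

Request:
move_arm(targets="-1 -0.8 0 0 0 0 2.5;-1 -0.8 -0.1 0 0 0 2.6;-1 -0.8 -0.3 0 0 0 0;-1 -0.8 -0.6 0 0 0 0;-1 -0.6 -0.8 0 0 0 0")

```text
clock: 12.83
eef_pos: [605.4, -64.9, 322.8]
tool_rot: [3.138, -0.001, 2.936]
force: [-1.6, -0.5, -1.4]
width: 11.0
gripper_force: 58.7
```

Request:
move_arm(targets="-1 -0.5 -0.9 0 0 0 0;-1 -0.3 -1 0 0 0 0;-1 -0.1 -1 0 0 0 0;-1 0 -1 0 0 0 0;-1 0 -1 0 0 0 0")

```text
clock: 13.25
eef_pos: [602.9, -115.9, 323.1]
tool_rot: [3.139, -0.001, 2.933]
force: [-0.3, 0.1, -1.4]
width: 11.3
gripper_force: 58.7
```

```bash
python3 -c "
from h import *
go([565,-301.4,292],[np.pi,0,np.radians(168.1)])"
```

```text
now [ 602.9 -115.9  323.1] [ 1.798e+02 -1.000e-01  1.681e+02] F [-0.35  0.12 -1.42] w 11.3 t 13.25
shift cm [ -0.13 -18.94   3.06] turn [ 0.2 -0.1 -0. ]
```

Request:
move_arm(targets="-1 0 -1 0 0 0 0;-1 0 -1 0 0 0 0;-1 0 -1 0 0 0 0;-1 0 -1 0 0 0 0;-1 0 -1 0 0 0 0")

```text
clock: 13.67
eef_pos: [593.0, -164.3, 323.0]
tool_rot: [3.138, -0.001, 2.934]
force: [0.6, 0.2, -1.3]
width: 10.9
gripper_force: 58.7
```

Request:
move_arm(targets="-1 0 -1 0 0 0 0;-1 0 -1 0 0 0 0;-1 0 -1 0.2 0 0 0;-1 0 -1 0.2 0 0 0;-1 0 -1 0.3 0 0 0")

```text
clock: 14.08
eef_pos: [582.8, -213.2, 315.6]
tool_rot: [3.139, -0.001, 2.934]
force: [-0.2, 0.5, -1.7]
width: 11.0
gripper_force: 58.7
```

Request:
move_arm(targets="-1 0 -1 0.3 0 0 0;-1 0 -1 0.3 0 0 0;-1 0 -1 0.3 0 0 0;-1 0 -1 0.3 0 0 0;-1 0 -1 0.3 0 0 0")

```text
clock: 14.5
eef_pos: [572.3, -262.1, 300.2]
tool_rot: [3.138, -0.001, 2.934]
force: [0.2, -0.0, -2.1]
width: 11.7
gripper_force: 58.7
```

Request:
move_arm(targets="-1 0 -1 0.3 0 0 0;-1 0 -0.9 0.3 0 0 0;-1 0 -0.6 0.2 0 0 0;-1 0 -0.3 0.1 0 0 0;-1 0 -0.1 0 0 0 0")

```text
clock: 14.92
eef_pos: [566.3, -290.1, 291.2]
tool_rot: [3.138, -0.001, 2.933]
force: [-0.1, -0.5, -2.2]
width: 11.4
gripper_force: 58.7
```

Request:
move_arm(targets="-1 0 0 0 0 0 0;-1 0 0 0 0 0 0;-1 0 0 0 0 0 0;-1 0 0 0 0 0 0;-1 0 0 0 0 0 0")

```text
clock: 15.33
eef_pos: [566.9, -289.0, 291.7]
tool_rot: [3.138, -0.001, 2.935]
force: [0.9, -0.1, -1.5]
width: 11.3
gripper_force: 58.7
```

Run:
```python
from h import *
go([565,-301.4,292],[np.pi,0,np.radians(168.1)])
w=get('wrist','w9');s=get('side','s9')
st=read_state();Q=R.from_euler('xyz',st['tool_rot'])
for n,h in(('freeend',(-20,80)),('crown',(0,113))):
    p=st['eef_pos']+Q.apply([-h[0],0,117.2-h[1]]);print(n,p.round(1),proj(s,p),proj(w,p))
# bar in wrist and side views: low-saturation strip across predicted axis
for nm,d in(('wrist',w),('side',s)):
  a=proj(d,(519,-230,245));b=proj(d,(492.5,-355,245));print(nm,a,b)
  g=d['color'].astype(np.float32); hs=cv2.cvtColor(d['color'],cv2.COLOR_RGB2HSV)[...,1].astype(np.float32)
  u=(b-a)/np.linalg.norm(b-a);n=np.array([-u[1],u[0]])
  for f in(.0,.2,.8,1.):
    o=np.arange(-24,25,2.);P=(a+f*(b-a)+o[:,None]*n).astype(np.float32)
    print(f,cv2.remap(hs,P[None,:,0],P[None,:,1],1)[0].astype(int).tolist())
```

```text
now [ 566.9 -289.   291.7] [179.8  -0.  168.1] F [ 0.93 -0.14 -1.55] w 11.3 t 15.3333
shift cm [-0.07 -1.25 -0.04] turn [ 0.2 -0.   0. ]
freeend [ 547.2 -285.   254.4] [410.1 268.1] [319.5 201.4]
crown [ 566.8 -289.2  287.4] [423.4 250.7] [319.4 261.4]
wrist [405.  130.4] [177.  129.9]
0.0 [138, 138, 137, 138, 139, 135, 129, 125, 116, 45, 23, 21, 21, 21, 20, 23, 23, 62, 118, 122, 122, 119, 60, 21, 25]
0.2 [138, 137, 134, 135, 136, 131, 123, 122, 113, 42, 20, 20, 21, 20, 20, 21, 22, 40, 111, 126, 126, 126, 122, 121, 121]
0.8 [129, 133, 140, 144, 141, 131, 128, 123, 106, 25, 21, 21, 21, 22, 22, 21, 23, 87, 122, 122, 122, 121, 122, 121, 122]
1.0 [131, 131, 137, 144, 144, 144, 142, 136, 112, 26, 21, 22, 22, 22, 21, 22, 22, 26, 21, 24, 23, 23, 23, 30, 105]
side [375.2 258.5] [412.7 316.8]
0.0 [205, 200, 194, 194, 194, 194, 197, 166, 120, 122, 125, 44, 18, 27, 124, 124, 125, 119, 128, 40, 18, 16, 32, 163, 168]
0.2 [206, 193, 192, 195, 195, 196, 181, 121, 124, 130, 126, 37, 19, 24, 123, 124, 125, 128, 126, 121, 122, 124, 124, 115, 53]
0.8 [122, 120, 52, 28, 30, 28, 27, 29, 21, 108, 124, 20, 18, 20, 29, 27, 85, 123, 127, 127, 124, 128, 125, 124, 124]
1.0 [127, 129, 124, 28, 26, 27, 23, 16, 143, 115, 28, 20, 19, 20, 24, 29, 62, 129, 126, 123, 126, 122, 124, 125, 123]
```

Request:
move_arm(targets="-1 0.2 0 0 0 0 0;-1 0.4 0 0 0 0 0;-1 0.5 0 0 0 0 0;-1 0.5 0 0 0 0 0;-1 0.5 0 0 0 0 0")

```text
clock: 15.85
eef_pos: [545.3, -285.0, 291.6]
tool_rot: [3.138, -0.001, 2.934]
force: [-0.8, 1.3, -1.2]
width: 11.5
gripper_force: 58.7
```

Request:
move_arm(targets="-1 0.4 0 0 0 0 0;-1 0.2 0 0 0 0 0;-1 0 0 0 0 0 0")

```text
clock: 16.1
eef_pos: [539.6, -283.9, 291.8]
tool_rot: [3.139, -0.001, 2.933]
force: [0.9, 0.2, -1.5]
width: 11.2
gripper_force: 58.7
```

Run:
```python
from h import *
go([506.3,-289,257],[np.pi,0,np.radians(168.1)])
```

```text
now [ 539.6 -283.9  291.8] [ 1.798e+02 -1.000e-01  1.681e+02] F [ 0.92  0.22 -1.49] w 11.2 t 16.1
shift cm [ 3.15 -1.2   3.48] turn [ 0.2 -0.1 -0. ]
```

Request:
move_arm(targets="-1 0.2 0 0 0 0 0;-1 0.3 0 0 0 0 0;-1 0.3 0 0 0 0 0;-1 0.2 0 0 0 0 0;-1 0 0 0 0 0 0")

```text
clock: 16.52
eef_pos: [529.8, -281.9, 291.6]
tool_rot: [3.139, -0.001, 2.933]
force: [0.6, -0.6, -1.1]
width: 11.0
gripper_force: 58.7
```

Request:
move_arm(targets="-1 0.3 0 0 0 0 0;-1 0.4 0 0 0 0 0;-1 0.4 0 0 0 0 0;-1 0.3 0 0 0 0 0;-1 0 0 0 0 0 0")

```text
clock: 16.93
eef_pos: [515.9, -278.9, 291.7]
tool_rot: [3.138, -0.001, 2.933]
force: [-0.3, 0.4, -2.0]
width: 11.1
gripper_force: 58.7
```

Run:
```python
from h import *
go([506.3,-289,257],[np.pi,0,np.radians(168.1)])
s=get('side','s10')
a=cv2.resize(s['color'][200:350,310:460],(600,600),interpolation=2)
cv2.imwrite('pics/s10c.png',a[:,:,::-1])
```

```text
now [ 515.9 -278.9  291.7] [ 1.798e+02 -1.000e-01  1.681e+02] F [-0.32  0.36 -2.05] w 11.1 t 16.9333
shift cm [ 0.72 -1.2   3.47] turn [ 0.2 -0.1 -0. ]
```

View pics/s10c.png

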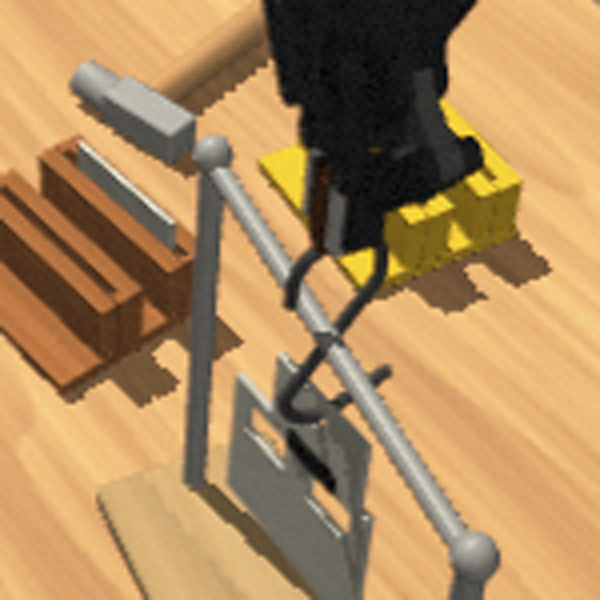

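The crop shows the bar inside the hook's mouth: the free end on the near side at (292,300), the shank beyond, and the template hanging below. Lowering.

Request:
move_arm(targets="-1 0.2 0 0.2 0 0 0;-1 0.3 0 0.4 0 0 0;-1 0.2 0 0.4 0 0 0;-1 0 0 0.4 0 0 0;-1 0 0 0.4 0 0 0")

```text
clock: 17.4
eef_pos: [509.6, -277.4, 273.0]
tool_rot: [3.138, -0.001, 2.934]
force: [0.3, 0.6, -1.6]
width: 11.5
gripper_force: 58.7
```

Request:
move_arm(targets="-1 0 0 0.4 0 0 0;-1 0 0 0.4 0 0 0;-1 0 0 0.3 0 0 0;-1 0 0 0.1 0 0 0;-1 0 0 0 0 0 0")

```text
clock: 17.82
eef_pos: [509.8, -277.3, 261.2]
tool_rot: [3.138, -0.001, 2.934]
force: [-0.9, 0.0, -0.9]
width: 11.0
gripper_force: 58.7
```

Run:
```python
from h import *
go([508.6,-279,257],[np.pi,0,np.radians(168.1)])
```

```text
now [ 509.8 -277.3  261.2] [ 1.798e+02 -1.000e-01  1.681e+02] F [-0.88  0.04 -0.95] w 11.0 t 17.8167
shift cm [ 0.08 -0.19  0.42] turn [ 0.2 -0.1  0. ]
```

Request:
move_arm(targets="-1 0.06 0 0.1 0 0 0;-1 0 0 0.1 0 0 0;-1 0 0 0 0 0 0")

```text
clock: 18.07
eef_pos: [509.2, -277.3, 259.6]
tool_rot: [3.138, -0.001, 2.934]
force: [0.9, -0.1, -0.3]
width: 10.8
gripper_force: 58.7
```

Request:
move_arm(targets="-1 0 0 0.1 0 0 0;-1 0 0 0 0 0 0")

```text
clock: 18.23
eef_pos: [509.3, -277.3, 258.6]
tool_rot: [3.138, -0.001, 2.934]
force: [-0.2, 0.5, -1.8]
width: 11.1
gripper_force: 58.7
```

Request:
move_arm(targets="-1 0 0 0.05 0 0 0;-1 0 0 0 0 0 0")

```text
clock: 18.4
eef_pos: [509.4, -277.3, 258.2]
tool_rot: [3.138, -0.001, 2.934]
force: [-0.2, 0.1, -0.8]
width: 11.0
gripper_force: 58.7
```

Request:
move_arm(targets="-1 0 0 0.06 0 0 0;-1 0 0 0 0 0 0")

```text
clock: 18.57
eef_pos: [509.5, -277.4, 257.9]
tool_rot: [3.139, -0.0, 2.934]
force: [-1.3, -0.4, 1.6]
width: 11.2
gripper_force: 59.3
```

Request:
move_arm(targets="-1 0 0 0.06 0 0 0;-1 0 0 0 0 0 0")

```text
clock: 18.73
eef_pos: [509.5, -277.4, 257.7]
tool_rot: [3.139, 0.0, 2.934]
force: [-1.0, 1.1, 4.6]
width: 11.6
gripper_force: 60.0
```

Request:
move_arm(targets="-1 0 0 0.06 0 0 0;-1 0 0 0 0 0 0")

```text
clock: 18.9
eef_pos: [509.6, -277.4, 257.6]
tool_rot: [3.139, 0.0, 2.934]
force: [-2.2, 1.3, 7.9]
width: 10.9
gripper_force: 60.4
```

Request:
move_arm(targets="-1 0 0 0.06 0 0 0;-1 0 0 0 0 0 0")

```text
clock: 19.07
eef_pos: [509.6, -277.4, 257.5]
tool_rot: [3.139, 0.001, 2.934]
force: [-3.3, 2.3, 11.1]
width: 11.3
gripper_force: 60.8
```

Request:
move_arm(targets="-1 0 0 -0.1 0 0 0;-1 0 0 -0.07 0 0 0;-1 0 0 0 0 0 0;-1 0 0 0 0 0 0")

```text
clock: 19.4
eef_pos: [509.5, -277.4, 257.7]
tool_rot: [3.139, -0.0, 2.934]
force: [-1.9, 0.6, 5.5]
width: 11.2
gripper_force: 59.5
```

Request:
move_arm(targets="-1 0 0 0 0 0 0;-1 0 0 0 0 0 0;-1 0 0 0 0 0 0;-1 0 0 0 0 0 0;-1 0 0 0 0 0 0")

```text
clock: 19.82
eef_pos: [509.5, -277.4, 257.7]
tool_rot: [3.139, -0.0, 2.934]
force: [-1.5, 1.5, 5.3]
width: 11.1
gripper_force: 59.5
```

Request:
move_arm(targets="-1 0.03 0 -0.1 0 0 0;-1 0 0 0 0 0 0;-1 0 0 0 0 0 0")

```text
clock: 20.07
eef_pos: [508.9, -277.2, 258.0]
tool_rot: [3.138, -0.001, 2.934]
force: [-0.4, 0.2, 0.6]
width: 11.4
gripper_force: 59.0
```

Request:
move_arm(targets="-1 0 0 0 0 0 0;-1 0 0 0 0 0 0;-1 0 0 0 0 0 0;-0.7 0 0 0 0 0 0;-0.65 0 0 0 0 0 0")

```text
clock: 20.48
eef_pos: [508.9, -277.2, 258.4]
tool_rot: [3.138, -0.001, 2.934]
force: [0.0, 0.6, -0.6]
width: 15.0
gripper_force: 0.0
```

Request:
move_arm(targets="-0.6 0 0 0 0 0 0;-0.5 0 0 0 0 0 0;-0.4 0 0 0 0 0 0;-0.3 0 0 0 0 0 0;-0.3 0 0 0 0 0 0")

```text
clock: 20.9
eef_pos: [509.0, -277.2, 258.4]
tool_rot: [3.138, -0.001, 2.934]
force: [-0.1, 0.1, -0.6]
width: 30.0
gripper_force: 0.0
```

Run:
```python
from h import *
go([508.6,-279,257],[np.pi,0,np.radians(168.1)])
d=get('wrist','w11')
hsv=cv2.cvtColor(d['color'],cv2.COLOR_RGB2HSV)
st=read_state();Q=R.from_euler('xyz',st['tool_rot'])
for h in((-13,152),(13,152)): print(proj(d,st['eef_pos']+Q.apply([-h[0],0,117.2-h[1]])))
m=((hsv[...,2]<110)&(hsv[...,2]>20)&(hsv[...,1]>120)).astype(np.uint8);m[:, :250]=0;m[:,390:]=0
n,l,stt,c=cv2.connectedComponentsWithStats(m)
for i in np.argsort(-stt[1:,4])[:4]+1: print(stt[i],c[i].round(1))
```

```text
now [ 509.  -277.2  258.4] [179.8  -0.  168.1] F [-0.09  0.11 -0.61] w 30.0 t 20.9
shift cm [ 0.   -0.18  0.14] turn [ 0.2 -0.  -0. ]
[320.  283.3]
[319.9 339.5]
[ 306  240   30  101 2677] [320.5 292.8]
[250 166  29  36 388] [261.4 183. ]
[273 341  94  39 315] [321.3 367.7]
[278 261  11  80 122] [285.1 301.1]
```

Request:
move_arm(targets="-0.2 0 0 -0.3 0 0 0;-0.2 0 0 -0.6 0 0 0;-0.2 0 0 -0.8 0 0 0;-0.2 0 0 -1 0 0 0;-0.2 0 0 -1.5 0 0 0")

```text
clock: 21.37
eef_pos: [508.7, -277.2, 301.0]
tool_rot: [3.138, -0.002, 2.934]
force: [-0.6, 0.5, -0.9]
width: 34.4
gripper_force: 0.0
```

Request:
move_arm(targets="-0.2 0 0 -2 0 0 0;-0.2 0 0 -2 0 0 0;-0.2 0 0 -2 0 0 0;-0.2 0 0 -1 0 0 0;-0.2 0 0 0 0 0 0")

```text
clock: 21.78
eef_pos: [510.2, -278.3, 373.6]
tool_rot: [3.14, 0.005, 2.934]
force: [0.7, -0.5, 1.0]
width: 33.8
gripper_force: 0.0
```

Run:
```python
from h import *
go([508.6,-279,257],[np.pi,0,np.radians(168.1)])
a=get('side','s12');w=get('wrist','w12'); print(np.abs(a['color'][200:380,310:460].astype(int)-load('s10')['color'][200:380,310:460]).mean())
# motion between successive frames
p=a['color']
for i in range(5):
    q=get('side')['color']; D=np.abs(p.astype(int)-q).max(2)[215:390,330:460]; print((D>40).sum(),end=' '); p=q
# others unmoved: caddy/jar/short plate vs first view
for n,(r0,r1,c0,c1) in dict(jar=(235,285,245,280),rack=(235,295,295,350),mallet=(180,235,330,410),cad=(190,235,215,270)).items():
    print(n,np.abs(p[r0:r1,c0:c1].astype(int)-load('side0')['color'][r0:r1,c0:c1]).mean().round(1),end=' ')
```

```text
now [ 510.2 -278.3  373.6] [179.9   0.3 168.1] F [ 0.73 -0.5   1.01] w 33.8 t 21.7833
shift cm [ 0.2  -0.12 11.66] turn [ 0.1  0.3 -0. ]
15.965617283950618
117 29 18 5 7 jar 6.7 rack 9.6 mallet 36.1 cad 6.9
```

Request:
move_arm(targets="-0.2 0 0 0 0 0 0;-0.2 0 0 0 0 0 0;-0.2 0 0 0 0 0 0;-0.2 0 0 0 0 0 0;-0.2 0 0 0 0 0 0")

```text
clock: 22.55
eef_pos: [509.0, -277.6, 370.4]
tool_rot: [3.138, -0.001, 2.934]
force: [-0.5, 0.7, -0.4]
width: 34.1
gripper_force: 0.0
```

Request:
move_arm(targets="-0.2 0 0 0 0 0 0;-0.2 0 0 0 0 0 0;-0.2 0 0 0 0 0 0;-0.2 0 0 0 0 0 0;-0.2 0 0 0 0 0 0")

```text
clock: 22.97
eef_pos: [509.0, -277.6, 370.4]
tool_rot: [3.138, -0.001, 2.934]
force: [0.2, 0.9, 0.0]
width: 34.0
gripper_force: 0.0
```

Request:
move_arm(targets="-0.2 0 0 0 0 0 0;-0.2 0 0 0 0 0 0;-0.2 0 0 0 0 0 0;-0.2 0 0 0 0 0 0;-0.2 0 0 0 0 0 0")

```text
clock: 23.38
eef_pos: [509.0, -277.6, 370.4]
tool_rot: [3.138, -0.001, 2.934]
force: [-0.3, 0.5, -0.1]
width: 34.2
gripper_force: 0.0
```

Run:
```python
from h import *
p=get('side','s13')['color']
for i in range(6):
    q=get('side')['color']; D=np.abs(p.astype(int)-q).max(2)[200:390,330:470]; print((D>40).sum(),D.max(),end=' '); p=q
cv2.imwrite('pics/s13c.png',cv2.resize(p[170:400,200:480],(730,600),interpolation=2)[:,:,::-1])
```

```text
0 35 0 20 0 30 3 100 3 96 2 69
```

View pics/s13c.png

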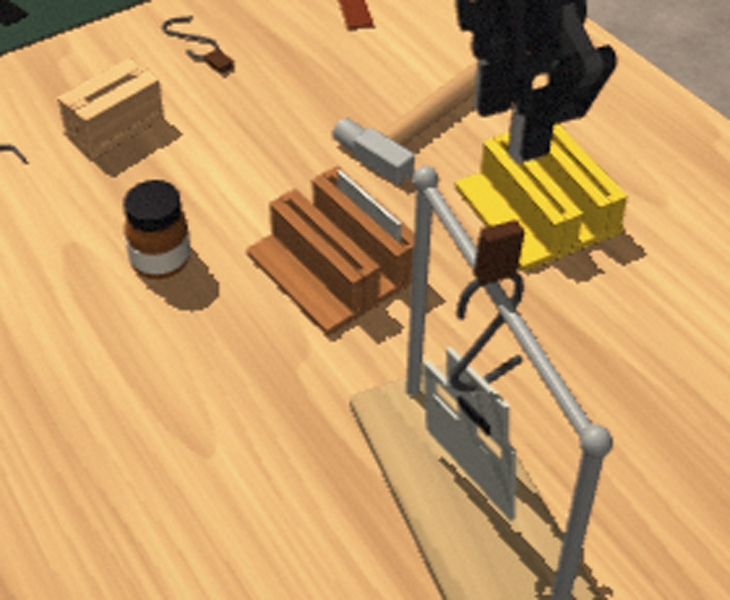

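The final view shows the hook over the bar at (490,290), the template hanging free below at (470,430), the gripper well clear and the other things in place. A short wait lets the last swing die out.

Request:
move_arm(targets="-0.2 0 0 0 0 0 0;-0.2 0 0 0 0 0 0;-0.2 0 0 0 0 0 0;-0.2 0 0 0 0 0 0;-0.2 0 0 0 0 0 0")

```text
clock: 24.15
eef_pos: [509.0, -277.6, 370.4]
tool_rot: [3.138, -0.001, 2.934]
force: [0.1, 1.7, 0.2]
width: 34.5
gripper_force: 0.0
```

Request:
move_arm(targets="-0.2 0 0 0 0 0 0;-0.2 0 0 0 0 0 0;-0.2 0 0 0 0 0 0;-0.2 0 0 0 0 0 0;-0.2 0 0 0 0 0 0")

```text
clock: 24.57
eef_pos: [509.0, -277.6, 370.4]
tool_rot: [3.138, -0.001, 2.934]
force: [-0.3, -0.1, 0.5]
width: 34.2
gripper_force: 0.0
```

Request:
move_arm(targets="-0.2 0 0 0 0 0 0;-0.2 0 0 0 0 0 0;-0.2 0 0 0 0 0 0;-0.2 0 0 0 0 0 0;-0.2 0 0 0 0 0 0")

```text
clock: 24.98
eef_pos: [509.0, -277.6, 370.4]
tool_rot: [3.138, -0.001, 2.934]
force: [0.6, 0.7, -0.1]
width: 33.9
gripper_force: 0.0
```

Request:
move_arm(targets="-0.2 0 0 0 0 0 0;-0.2 0 0 0 0 0 0;-0.2 0 0 0 0 0 0;-0.2 0 0 0 0 0 0;-0.2 0 0 0 0 0 0")

```text
clock: 25.4
eef_pos: [509.0, -277.6, 370.4]
tool_rot: [3.138, -0.001, 2.934]
force: [-0.8, 0.4, 0.5]
width: 34.5
gripper_force: 0.0
```

Request:
move_arm(targets="-0.2 0 0 0 0 0 0;-0.2 0 0 0 0 0 0;-0.2 0 0 0 0 0 0;-0.2 0 0 0 0 0 0;-0.2 0 0 0 0 0 0")

```text
clock: 25.82
eef_pos: [509.0, -277.6, 370.4]
tool_rot: [3.138, -0.001, 2.934]
force: [0.3, -0.4, -0.8]
width: 34.1
gripper_force: 0.0
```

Request:
move_arm(targets="-0.2 0 0 0 0 0 0;-0.2 0 0 0 0 0 0;-0.2 0 0 0 0 0 0;-0.2 0 0 0 0 0 0;-0.2 0 0 0 0 0 0")

```text
clock: 26.23
eef_pos: [509.0, -277.6, 370.4]
tool_rot: [3.138, -0.001, 2.934]
force: [-0.1, -0.2, -0.3]
width: 34.1
gripper_force: 0.0
```

Run:
```python
from h import *
F=[get('side')['color'].astype(int)[200:390,330:470] for i in range(12)]
print([(int((np.abs(f-F[0]).max(2)>40).sum())) for f in F], read_state()['clock'])
```

```text
[0, 0, 0, 0, 0, 0, 0, 0, 0, 0, 0, 0] 26.8333
```

Still over 0.6 s. Handing in.

```bash
python3 -c "
from h import *
print(order.finish_job())"
```

```text
the job is handed in; nothing more can be done
None
```

The job is handed in: the mask template hangs on the S-hook over the rail, with no movement between camera frames just before hand-in, the gripper well clear and the other things apparently where they were.

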